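# Stroke-test two piston dispensers and reject the stiff one

## Task

Stroke-test both piston dispensers in the aluminium holder block: press each plunger slowly straight down, never with more than 20 N. One runs freely: push it fully home and leave it standing in its hole. The other turns stiff part-way: stop there and do not force it home, then lift that dispenser out by its barrel, its plunger left part-way, and stand it gently upright in the red reject tray without disturbing anything else.

Things in the scene. Friction and masses are not known exactly. Their poses are not given: they have to be found in the camera images.
- disp_a: blue piston dispenser: upright opaque white round barrel, 34 mm diameter, 78 mm tall, blue band at the top, 0.25 kg in all. Origin: centre of its flat foot, z up. Two finger ears (14 mm wide, flush with the barrel top) stick out to 28 mm from the axis along its +y and -y: grip along its x. It stands loosely on the floor of hole 0 of the holder, 30 mm deep; 48 mm of barrel show.
- disp_b: green piston dispenser: upright opaque white round barrel, 34 mm diameter, 78 mm tall, green band at the top, 0.25 kg in all. Origin: centre of its flat foot, z up. Two finger ears (14 mm wide, flush with the barrel top) stick out to 28 mm from the axis along its +y and -y: grip along its x. It stands loosely on the floor of hole 1 of the holder, 30 mm deep; 48 mm of barrel show.
- plunger_a (a joint): stroke of the blue plunger, m: 0 fully out (starts at 0 to 5 mm). Runs at 3 to 4 N and stays where it is left. If sound, it runs so until it is home against its end cushion at 32 to 34 mm (from 32 mm on, 4 N more per mm). In the faulty one (blue or green, looks the same) it runs the same to about 16 mm; there the force jumps to about 10 N and climbs 1.8 N per mm beyond.
- thumb_a (a point): centre of the top face of the blue thumb disc (32 mm diameter, 6 mm thick, on a thin stem) of the blue dispenser, where to press; 120 mm above the dispenser's foot with the plunger fully out, 88 to 86 mm when home.
- plunger_b (a joint): stroke of the green plunger, m: 0 fully out (starts at 0 to 5 mm). Runs at 3 to 4 N and stays where it is left. If sound, it runs so until it is home against its end cushion at 32 to 34 mm (from 32 mm on, 4 N more per mm). In the faulty one (blue or green, looks the same) it runs the same to about 16 mm; there the force jumps to about 10 N and climbs 1.8 N per mm beyond.
- thumb_b (a point): centre of the top face of the green thumb disc (32 mm diameter, 6 mm thick, on a thin stem) of the green dispenser, where to press; 120 mm above the dispenser's foot with the plunger fully out, 88 to 86 mm when home.
- holder: fixed aluminium holder block, 90 mm (its x) by 190 mm (its y) by 40 mm high, with two 36 mm holes 30 mm deep. Origin: centre of its underside on the bench.
- holder_hole0 (a point): centre of the mouth of hole 0 (45 mm along the block's +y, on its top face), where the blue dispenser stands
- holder_hole1 (a point): centre of the mouth of hole 1 (45 mm along the block's -y, on its top face), where the green dispenser stands
- reject_tray: fixed red open tray for rejects, 150 x 150 mm outside, 35 mm high, walls and floor 5 mm. Origin: centre of its underside on the bench. It stands left or right of the holder; the vial rack stands on the other side.
- vial_rack: fixed aluminium vial rack, 110 x 120 x 30 mm, with three vials standing 21 mm out of its top (not part of the job). Origin: centre of its underside.
- reagent: amber jar, 66 mm diameter, 130 mm tall (bystander). Origin: centre of its foot.
- beaker: white beaker, 70 mm diameter, 85 mm tall (bystander). Origin: centre of its foot.
- spatula: spatula 180 mm long lying on the bench (bystander). Origin: underside of its middle.
- vial0: glass vial with red cap, 16 mm diameter, 39 mm tall, in the vial rack (bystander). Origin: centre of its foot.
- vial1: glass vial with red cap, 16 mm diameter, 39 mm tall, in the vial rack (bystander). Origin: centre of its foot.
- vial2: glass vial with red cap, 16 mm diameter, 39 mm tall, in the vial rack (bystander). Origin: centre of its foot.
Mind the look-alikes: they are no part of the job. What is shaped like the disp_b but yellow is not meant.

How it is judged:
On the way, in this order (a step that is already met when the one before it is completed fails the run):
1. one plunger has been pressed well into its stroke (over 10 mm) (value of joint any of plunger_a, plunger_b above 0.01 m), for 0.1 s.
2. both plungers have been pressed well into their stroke (over 10 mm) (value of joint each of plunger_a, plunger_b above 0.01 m), for 0.1 s.
At the end, for the whole second after the job is handed in: Sound dispenser: plunger home (stroke over 30 mm), upright on the floor of its own hole (within 6 mm in plan). Stiff one: upright (0.15 rad) and at rest on the red tray's floor, plunger part-way (stroke 10 to 29 mm). Everything released (((value of joint plunger_a above 0.03 m and angle between disp_a's own z axis and vertical below 0.12 rad and horizontal distance between disp_a and holder_hole0 below 0.006 m and height (world z) of disp_a below 0.016 m and value of joint plunger_b between 0.01 and 0.029 m and angle between disp_b's own z axis and vertical below 0.15 rad and x of disp_b in the frame of reject_tray between -0.07 and 0.07 m and y of disp_b in the frame of reject_tray between -0.07 and 0.07 m and height (world z) of disp_b below 0.012 m and linear speed of disp_b below 0.02 m/s and angular speed of disp_b below 0.3 rad/s) or (value of joint plunger_b above 0.03 m and angle between disp_b's own z axis and vertical below 0.12 rad and horizontal distance between disp_b and holder_hole1 below 0.006 m and height (world z) of disp_b below 0.016 m and value of joint plunger_a between 0.01 and 0.029 m and angle between disp_a's own z axis and vertical below 0.15 rad and x of disp_a in the frame of reject_tray between -0.07 and 0.07 m and y of disp_a in the frame of reject_tray between -0.07 and 0.07 m and height (world z) of disp_a below 0.012 m and linear speed of disp_a below 0.02 m/s and angular speed of disp_a below 0.3 rad/s))); the robot touches nothing.
It fails at once if the blue plunger is pressed with more than 20 N (contact force between plunger_a and the fingers above 20 N).
It fails at once if the green plunger is pressed with more than 20 N (contact force between plunger_b and the fingers above 20 N).
It fails at once if a dispenser is dropped or banged into the tray (over 30 N) (contact force between any of disp_a, disp_b and reject_tray above 30 N).
It fails at once if a bystander is moved by more than 20 mm (distance of any of vial0, vial1, vial2, reagent, beaker, spatula from where it was at the start of the episode above 0.02 m).
It also fails if it takes over 72 s, if anything falls off the work surface, if the arm or the gripper's body presses on something with over 40 N, if the wrist force passes 120 N, or if a joint passes its speed limit or range.

## Robot

A 7-joint arm with a two-finger parallel gripper is mounted at the origin on the work surface. World frame = base frame: x ahead of the robot, y to its left, z up, the work surface at z = 0. Lengths are in m, angles in rad, forces in N, time in s.
With the tool pointing down it reaches from about 0.425 to 0.95 m from the base axis. Payload 4.7 kg.
Tool frame: the origin (TCP) lies midway between the tips of the shut fingers; the grasp point (between the pads) lies 19 mm behind it (robot.grip_depth is the distance from the TCP to the grasp point, in m); z points along the fingers, y is the line along which they close (so a half turn about z gives the same grasp; the last joint's range is limited). The gripper opens to 87 mm and grips with 3 to 60 N. Pads are 19 mm wide; open, the fingers measure 117 mm over their backs; the gripper's body (75 mm by 190 mm) begins 51 mm behind the grasp point.
Start: joints at [-1.133, 0.469, -0.049, 1.532, 0.024, 1.141, -0.082], TCP at [0.304, 0.603, 0.223] pointing down, gripper open.
Joint ranges: [-2.59, 2.59], [-0.33, 1.99], [-1.39, 1.29], [0.1, 2.45], [-1.04, 4.18], [0.21, 1.99], [-2.66, 2.66]. Speed limits (rad/s): [2.57, 2.57, 3.14, 3.14, 3.14, 3.14, 3.14].

## Interface

Orientations are given as a unit quaternion [w, x, y, z].
In Python, from cell import robot gives the robot as it stands.
- The arm moves only by the tool jog_arm, called after "Emit:" as a command line: name --argument value ..., lists and objects as JSON in quotes. Schema: {"type":"object","properties":{"moves":{"type":"array","items":{"type":"array","items":{"type":"array","items":{"type":"number"},"minItems":5,"maxItems":5},"minItems":1,"maxItems":10},"minItems":1,"maxItems":1},"only":{"type":"string"},"quiet":{"type":"boolean"},"lines":{"type":"string"}},"required":["moves"],"additionalProperties":false}. moves is a list that holds a single list of rows (three levels of brackets), with 1 to 10 rows, each of 5 numbers: the finger opening in m, then dx, dy, dz in shares of the most that a row can go, 1 being 62.5 mm, then a turn about the tool's z in parts of the range, where 1.0 means 360 degrees; each row shifts and turns the commanded pose from where the row before left it, along the tool's axes as they then stand; what a row does not reach is not made up. A row lasts 1/8 s, in which the tool goes at most 0.0625 m and 0.188 rad, less where a joint would pass 70% of its speed; a pose out of reach is approached as far as the arm can. The fingers move at their own pace and stop on an object; the grip force is fixed at half the most. Time passes only in rows, so rows that do not move let the fingers close. The tool returns the time, the measured TCP pose, the force, the opening and the grip force at its end. only (a regular expression) keeps the lines of the reply that match it, lines (a string "A,B") keeps lines A to B, and quiet returns only ok. A shift or turn number past 1, either way, is cut back to 1. Input that does not fit is refused with a message, and nothing moves.
- robot.sense(): the state, without advancing time (a new reading comes with each control period).
- robot.read_camera(name): name is "scene" or "top"; returns the picture (480x640x3 uint8, blue, green, red); there is no depth.
- robot.camera_info(name): a dict with "intrinsics" (3x3 intrinsics, pixels), "k1" (the pictures are not rectified: a ray, as slopes to the right and down, at radius r is drawn at 1 + k1 r^2 times it, then the intrinsics apply), "T" (4x4, takes a point from camera to world coordinates). Camera axes: x right, y down, z forward; pixel columns grow to the right and rows downward; lengths in m; the calibration is good to about 2 mm. A picture is of the moment at which its call begins. camera_info takes no time and is no camera call.
- robot.sign_off(): hands the job in; it is judged then, once.
Trained networks look in the newest picture that a camera, given by its name, has taken for a name from the list of things; names that differ only in an ending like _2 or _b are one class to them, and where a whole thing is asked for, a point or a joint stands for the part that bears it (a point fixed in the world has none). Each returns a list of dicts, best first, with "score" (0 to 1); they miss things now and then, are a little off and sometimes report something else, mostly with a low value. They report only what shows in the picture. A call takes as long as a camera call. They do not tell look-alikes from the thing itself.
- robot.silhouettes(camera, thing): "region" (480x640 bool, what is visible of it) and "xy" ([column, row] in pixels, amid what is visible of it).
The state is a dict: "clock": time; "q": joint angles; "joint_vel": joint speeds; "effort": joint torques, N m; "tcp_pos": TCP position; "eef_rot": TCP orientation; "force": force on the tool from outside, world axes, zero at the start; "moment": the same for the moment, N m; "opening": finger opening in m; "gripper_force": force on a finger pad.
Only numpy, scipy, OpenCV 4.12 (cv2) and the standard library are available. Lean on these libraries where they do the work, as an engineer would, in place of code of your own. Each camera call takes 0.05 s, during which the arm holds its last target. There are 200 camera calls.

## Working session

There is one attempt and no reset: what is moved stays moved. The work goes in short steps, Python scripts to look and compute and a tool call to move; the robot and the scene stay as the last step left them, time stands still between calls to the robot, and variables do not carry over. Pictures are saved under pics/ and viewed, at most 10 in all, crops included, and the job is handed in when it is done.

```bash
mkdir -p pics; ls; python3 - <<'E'
from cell import robot
import cv2
for c in ("scene","top"):
    im=robot.read_camera(c); cv2.imwrite(f"pics/{c}0.png",im)
    i=robot.camera_info(c); print(c,i["intrinsics"],i["k1"],i["T"])
s=robot.sense(); print(s)
E
```

```text
pics
scene [[609.68455359   0.         328.33573646]
 [  0.         609.68455359 232.55177208]
 [  0.           0.           1.        ]] 0.03298230440840889 [[ 0.30402814  0.61336322 -0.72893926  1.45428046]
 [ 0.95258925 -0.20525475  0.22459789 -0.2472364 ]
 [-0.01185816 -0.76266378 -0.64668643  0.90193196]
 [ 0.          0.          0.          1.        ]]
top [[533.55964557   0.         313.2971738 ]
 [  0.         533.55964557 239.60995277]
 [  0.           0.           1.        ]] 0.03682130968928311 [[-0.01325286 -0.98923359  0.14574384  0.3794815 ]
 [-0.99988996  0.01408268  0.00466339  0.01433169]
 [-0.00666564 -0.145666   -0.98931137  1.38141034]
 [ 0.          0.          0.          1.        ]]
{'clock': 0.1, 'q': array([-1.13289225,  0.46934758, -0.04859454,  1.53356405,  0.02407523,
        1.14099631, -0.08227779]), 'joint_vel': array([-6.17241244e-05, -1.34418795e-03, -1.04278050e-04, -4.22552625e-03,
        6.31300063e-04, -3.28426643e-04, -5.60442118e-04]), 'effort': array([ 1.14996503e-03, -5.09169745e+01, -8.11036443e-02, -2.36828756e+01,
       -6.14963192e-02,  3.44881823e-02,  6.47190836e-05]), 'tcp_pos': array([0.30351455, 0.60231442, 0.22161768]), 'eef_rot': array([-1.81856210e-04,  2.31268966e-01,  9.72889468e-01, -8.46161466e-04]), 'force': array([0.09428371, 0.14722151, 0.08723348]), 'moment': array([0.0162579 , 0.04804171, 0.04379795]), 'gripper_force': 0.0, 'opening': 0.08698412619616211}
```

View pics/scene0.png

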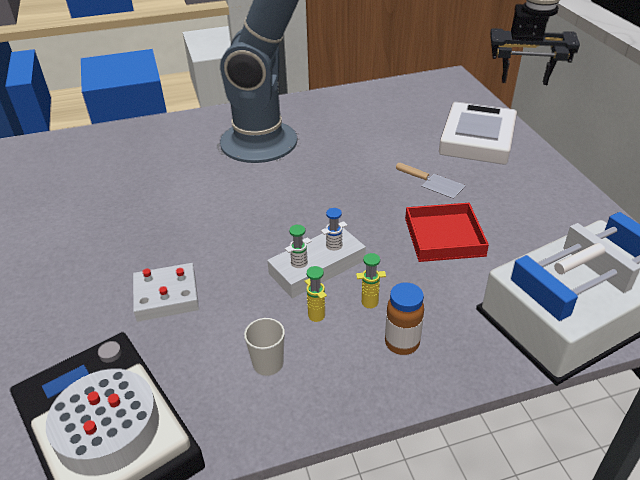

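View pics/top0.png

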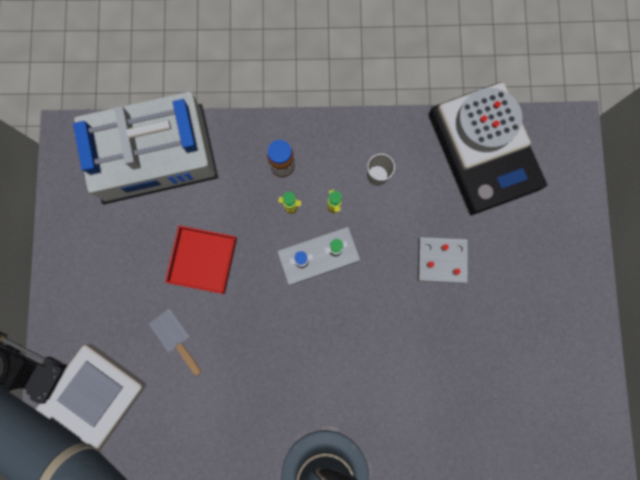

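The scene shows both dispensers in the holder: blue at scene (334,225) / top (301,259), green at scene (298,245) / top (336,247). The two yellow-barrelled look-alikes, also with green tops, stand on the bench at top (290,202) and (335,201). The tray is at top (202,260). The jar, beaker and spatula stand apart from these.

```bash
cat > h.py <<'E'
from cell import robot
import cv2, numpy as np
def ray(c,px):
    i=robot.camera_info(c); K=i["intrinsics"]; T=np.array(i["T"])
    d=(np.array(px,float)-K[:2,2])/K[0,0]; u=d.copy()
    for _ in range(10): u=d/(1+i["k1"]*(u@u))
    return T[:3,3], T[:3,:3]@np.array([u[0],u[1],1])
def plane(c,px,z):
    o,d=ray(c,px); return o+d*(z-o[2])/d[2]
def tri(p1,p2):
    o1,d1=ray("scene",p1); o2,d2=ray("top",p2)
    A=np.c_[d1,-d2]; t=np.linalg.lstsq(A,o2-o1,rcond=None)[0]
    a,b=o1+t[0]*d1,o2+t[1]*d2; return (a+b)/2,np.linalg.norm(a-b)
def proj(c,P):
    i=robot.camera_info(c); K=i["intrinsics"]; T=np.array(i["T"])
    v=T[:3,:3].T@(np.array(P)-T[:3,3]); u=v[:2]/v[2]; u=u*(1+i["k1"]*(u@u)); return u*K[0,0]+K[:2,2]
E
python3 - <<'E'
from h import *
for c in ("scene","top"):
    robot.read_camera(c)
    for t in ("disp_a","disp_b","thumb_a","thumb_b","holder","reject_tray"):
        for r in robot.silhouettes(c,t)[:4]:
            m=r["region"].astype(np.uint8); print(c,t,round(r["score"],2),np.round(r["xy"],1),m.sum(),cv2.boundingRect(m))
            if c=="top" and t in("holder","reject_tray"):
                b=cv2.boxPoints(cv2.minAreaRect(cv2.findNonZero(m))); z=.04 if t=="holder" else .035
                print(np.round([plane(c,p,z) for p in b],4).tolist())
a=cv2.imread("pics/scene0.png")[195:305,255:415]; b=cv2.imread("pics/top0.png")[185:295,260:420]
cv2.imwrite("pics/crop.png",np.vstack([cv2.resize(a,(436,300),interpolation=cv2.INTER_CUBIC),cv2.resize(b,(436,300),interpolation=cv2.INTER_CUBIC)]))
for c in ("scene","top"):
    hsv=cv2.cvtColor(cv2.imread(f"pics/{c}0.png"),cv2.COLOR_BGR2HSV)
    for n,lo,hi in (("b",100,125),("g",55,80)):
        m=cv2.inRange(hsv,(lo,130,60),(hi,255,255)); k,_,st,ce=cv2.connectedComponentsWithStats(m)
        for j in range(1,k):
            if 20<st[j][4]<500: print(c,n,st[j],ce[j].round(1))
E
```

```text
scene disp_a 0.74 [335.  230.4] 674 (322, 208, 24, 43)
scene disp_a 0.7 [371.8 280.5] 910 (357, 253, 29, 55)
scene disp_a 0.68 [297.6 246. ] 690 (286, 225, 25, 43)
scene disp_a 0.59 [315.8 295.1] 854 (306, 266, 19, 55)
scene disp_b 0.74 [335.  230.4] 674 (322, 208, 24, 43)
scene disp_b 0.7 [371.8 280.5] 910 (357, 253, 29, 55)
scene disp_b 0.68 [297.6 246. ] 690 (286, 225, 25, 43)
scene disp_b 0.59 [315.8 295.1] 854 (306, 266, 19, 55)
scene thumb_a 0.77 [315.8 274.5] 301 (307, 266, 17, 26)
scene thumb_a 0.75 [297.2 235. ] 244 (290, 225, 14, 23)
scene thumb_a 0.68 [331.6 217. ] 207 (327, 209, 15, 21)
scene thumb_b 0.77 [315.8 274.5] 301 (307, 266, 17, 26)
scene thumb_b 0.75 [297.2 235. ] 244 (290, 225, 14, 23)
scene thumb_b 0.68 [331.6 217. ] 207 (327, 209, 15, 21)
scene holder 0.97 [315.9 261.9] 2996 (267, 229, 100, 69)
scene reject_tray 0.7 [444.2 231. ] 3911 (405, 203, 83, 59)
top disp_a 0.84 [334.4 201.7] 259 (328, 190, 14, 23)
top disp_a 0.76 [304. 260.] 235 (292, 251, 21, 17)
top disp_a 0.69 [334.1 244.1] 277 (325, 238, 23, 19)
top disp_a 0.57 [287.2 203.3] 309 (279, 192, 22, 22)
[... 825 characters left out ...]
 0.2432, 0.035]]
scene b [326 208  15  11 136] [333.4 213. ]
scene b [328 232  13   4  22] [334.2 234.1]
scene g [290 225  15  12 144] [296.8 230.3]
scene g [364 253  16  13 163] [371.3 259.4]
scene g [307 266  16  14 174] [314.4 272.6]
scene g [363 279  16   5  25] [370.1 281.8]
top b [268 140  23  23 429] [279.1 151.1]
top b [497 168  30  20 353] [511.9 177.9]
top b [185 173   7   6  27] [187.8 175.6]
top b [177 175   7   6  26] [180.2 177.3]
top b [169 177   8   6  27] [172.4 179.4]
top b [123 181  33   9  54] [139.2 184.7]
top b [295 252  12  12 110] [300.5 257.3]
top g [284 193  10  12  99] [288.7 198.2]
top g [330 192  11  13 103] [334.8 197.5]
top g [331 240  11  11  91] [336.1 245. ]
```

View pics/crop.png

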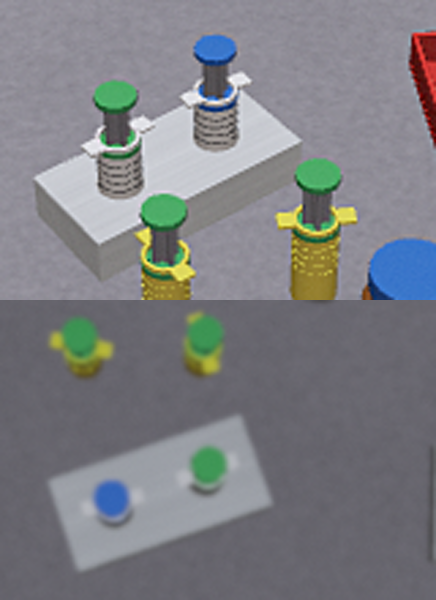

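The crop confirms the two white-barrelled dispensers in the holder as the targets (blue and green). The yellow pair standing free on the bench are look-alikes and not meant. Next I'll compute positions and ear yaw.

```bash
python3 - <<'E'
from h import *
C=plane
hold=np.array([[0.5506,0.1139],[0.6108,-0.0704],[0.5199,-0.0985],[0.4608,0.0841]])
c=hold.mean(0); v=(hold[0]+hold[3]-hold[1]-hold[2])/2; print("holder c",c,"len",np.linalg.norm(v)); v/=np.linalg.norm(v)
print("yaw of +y:",np.arctan2(v[1],v[0]),"hole0",c+.045*v,"hole1",c-.045*v)
for n,s,t in (("blue",(333.4,212.),(300.8,256.8)),("green",(296.8,229.5),(336.1,244.5))):
    print(n,tri(s,t),[plane("top",t,z)[:2].round(4).tolist() for z in(.122,.13)])
for n,a,b in (("blue",(288.6,262),(312.1,256.2)),("green",(325.3,251),(347.3,243.7))):
    p,q=C("top",a,.086),C("top",b,.086); print(n,"ear top",(p+q)[:2]/2,np.arctan2(*(p-q)[[1,0]]))
for n,a,b in (("blue",(324.7,231),(343.4,224.4)),("green",(289.9,250),(307.5,240.5))):
    p,q=C("scene",b,.086),C("scene",a,.086); print(n,"ear scene",(p+q)[:2]/2,np.arctan2(*(p-q)[[1,0]]),np.linalg.norm(p-q))
# precise disc upper face fit: scene HSV edges
for nm,P in (("blue",c+.045*v),("green",c-.045*v)):
    for z in (.118,.124,.13): print(nm,z,proj("scene",[*P,z]).round(1),proj("top",[*P,z]).round(1))
    print(proj("scene",[*P,.088]).round(1))
T=np.array([[.4764,.396],[.623,.3701],[.5887,.2149],[.443,.2432]]);print("tray",T.mean(0))
w=T[0]-T[1];print(np.arctan2(w[1],w[0]))
E
```

```text
holder c [0.535525 0.007275] len 0.19290418606137089
yaw of +y: 1.8851699658286152 hole0 [0.52161006 0.05006956] hole1 [ 0.54943994 -0.03551956]
blue (array([0.52355683, 0.05066333, 0.12825142]), np.float64(0.000727035297897125)) [[0.5242, 0.0505], [0.5233, 0.0503]]
green (array([ 0.55175471, -0.03402904,  0.12665081]), np.float64(0.0006648095517352846)) [[0.5525, -0.0339], [0.5514, -0.0336]]
blue ear top [0.5226872  0.05265858] 1.800164853667863
green ear top [ 0.55037513 -0.03563492] 1.8792337737451885
blue ear scene [0.52340527 0.05236017] 1.7527813780531027 0.044459831646944906
green ear scene [ 0.55329232 -0.03256238] 1.9521378871121073 0.04478303312097903
blue 0.118 [332.7 215.4] [301.  258.1]
blue 0.124 [332.7 213.1] [301.  257.8]
blue 0.13 [332.6 210.8] [300.9 257.5]
[332.8 226.6]
green 0.118 [296.1 232.3] [336.8 246. ]
green 0.124 [296. 230.] [336.8 245.6]
green 0.13 [295.9 227.6] [336.9 245.3]
[296.8 243.6]
tray [0.532775 0.30605 ]
2.9667258944843935
```

Triangulation agrees with the holder geometry to within about 2 mm:

| | x | y | top of thumb disc z | ear yaw |
|---|---|---|---|---|
| Blue | 0.523 | 0.0505 | about 0.128 | about 1.78 |
| Green | 0.551 | -0.0345 | about 0.127 | about 1.91 |

I'll turn the tool and close the fingers first, then traverse.

Units first: shifts go in shares of 62.5 mm and turns go in shares of 360 degrees. So 0.165 rad / 6.2832 = 0.0263.

Emit:
jog_arm --moves '[[[0, 0, 0, 0, 0.0263], [0, 0, 0, 0, 0.0263], [0, 0, 0, 0, 0.0263], [0, 0, 0, 0, 0.0263], [0, 0, 0, 0, 0.0263]]]'

```text
clock: 1.42
tcp_pos: [0.3037, 0.6029, 0.2226]
eef_rot: [-0.0, 0.604, 0.797, 0.0]
force: [0.2, 0.6, -0.2]
opening: 0.0456
gripper_force: 0.0
```

Emit:
jog_arm --moves '[[[0, -0.944, 0.096, 0, 0], [0, -0.944, 0.096, 0, 0], [0, -0.944, 0.096, 0, 0], [0, -0.944, 0.096, 0, 0], [0, -0.944, 0.096, 0, 0], [0, -0.944, 0.096, 0, 0], [0, -0.944, 0.096, 0, 0], [0, -0.944, 0.096, 0, 0], [0, -0.944, 0.096, 0, 0], [0, -0.944, 0.096, 0, 0]]]'

```text
clock: 2.68
tcp_pos: [0.5245, 0.0505, 0.223]
eef_rot: [0.0, 0.602, 0.799, 0.001]
force: [1.1, 0.5, -0.6]
opening: 0.0005
gripper_force: 0.0
```

Emit:
jog_arm --moves '[[[0, 0, 0, 0, 0], [0, 0, 0, 0, 0]]]'

```text
clock: 2.92
tcp_pos: [0.5238, 0.0527, 0.2225]
eef_rot: [-0.0, 0.602, 0.799, 0.0]
force: [-0.5, 0.7, 0.0]
opening: 0.0005
gripper_force: 0.0
```

```bash
cat > st.py <<'E'
from h import *
import sys
# usage: st.py x y z yaw -> remaining tool-axis move
s=robot.sense(); w,x,y,z=s["eef_rot"]
from scipy.spatial.transform import Rotation as R
M=R.from_quat([x,y,z,w]).as_matrix()
print("t",s["clock"],"p",s["tcp_pos"].round(4),"yaw_y",np.arctan2(M[1,1],M[0,1]).round(4),"zax",M[:,2].round(3),"F",s["force"].round(2))
if len(sys.argv)>1:
    g=np.array([float(a) for a in sys.argv[1:4]]); print("move",(M.T@(g-s["tcp_pos"])).round(4))
E
python3 st.py 0.523 0.0505 0.135
```

```text
t 2.925 p [0.5238 0.0527 0.2225] yaw_y 0.279 zax [-0.     0.001 -1.   ] F [-0.54  0.72  0.03]
move [-0.0019 -0.0013  0.0875]
```

Converted, 0.03 m is 0.48, 0.02 m is 0.32.

Emit:
jog_arm --moves '[[[0, -0.032, -0.016, 0.48, 0], [0, 0, 0, 0.48, 0], [0, 0, 0, 0.32, 0], [0, 0, 0, 0.048, 0], [0, 0, 0, 0, 0]]]'

```text
clock: 3.55
tcp_pos: [0.5237, 0.0511, 0.14]
eef_rot: [0.0, 0.601, 0.799, 0.0]
force: [-0.2, 0.4, -0.0]
opening: 0.0005
gripper_force: 0.0
```

Emit:
jog_arm --moves '[[[0, 0, 0, 0.048, 0], [0, 0, 0, 0.048, 0], [0, 0, 0, 0.032, 0], [0, 0, 0, 0.032, 0], [0, 0, 0, 0, 0]]]'

```text
clock: 4.18
tcp_pos: [0.5234, 0.0499, 0.1294]
eef_rot: [-0.0, 0.602, 0.799, -0.0]
force: [0.2, 0.7, -0.3]
opening: 0.0003
gripper_force: 0.0
```

```bash
python3 st.py 0.523 0.0505 0.125
```

```text
t 4.175 p [0.5234 0.0499 0.1294] yaw_y 0.2789 zax [-0.  0. -1.] F [ 0.15  0.66 -0.29]
move [ 0.0007 -0.0002  0.0044]
```

Converted, 0.0015 m is 0.024.

Emit:
jog_arm --moves '[[[0, 0, 0, 0.024, 0], [0, 0, 0, 0.024, 0], [0, 0, 0, 0.024, 0], [0, 0, 0, 0.024, 0]]]'

```text
clock: 4.68
tcp_pos: [0.5237, 0.05, 0.1236]
eef_rot: [0.0, 0.602, 0.799, 0.0]
force: [0.9, -0.7, 2.4]
opening: 0.0007
gripper_force: 1.4
```

Emit:
jog_arm --moves '[[[0, 0, 0, 0.024, 0], [0, 0, 0, 0.024, 0], [0, 0, 0, 0.024, 0]]]'

```text
clock: 5.05
tcp_pos: [0.5236, 0.05, 0.119]
eef_rot: [0.0, 0.602, 0.799, 0.0]
force: [0.4, -0.6, 2.0]
opening: 0.0004
gripper_force: 1.4
```

Emit:
jog_arm --moves '[[[0, 0, 0, 0, 0]]]'

```text
clock: 5.18
tcp_pos: [0.5235, 0.05, 0.1188]
eef_rot: [-0.0, 0.602, 0.799, -0.0]
force: [0.3, 0.2, 0.8]
opening: 0.0003
gripper_force: 0.5
```

Converted, 0.001 m is 0.016.

Emit:
jog_arm --moves '[[[0, 0, 0, 0.016, 0], [0, 0, 0, 0.016, 0], [0, 0, 0, 0.016, 0]]]'

```text
clock: 5.55
tcp_pos: [0.5236, 0.05, 0.1161]
eef_rot: [0.0, 0.602, 0.799, 0.0]
force: [0.2, 0.1, 2.4]
opening: 0.0005
gripper_force: 1.4
```

Emit:
jog_arm --moves '[[[0, 0, 0, 0.016, 0], [0, 0, 0, 0.016, 0]]]'

```text
clock: 5.8
tcp_pos: [0.5239, 0.05, 0.1144]
eef_rot: [0.0, 0.602, 0.799, 0.0]
force: [-1.0, -0.5, 9.2]
opening: 0.0003
gripper_force: 4.8
```

Emit:
jog_arm --moves '[[[0, 0, 0, 0.016, 0]]]'

```text
clock: 5.92
tcp_pos: [0.5241, 0.05, 0.1139]
eef_rot: [0.0, 0.602, 0.799, 0.001]
force: [-1.4, 0.0, 10.2]
opening: 0.0006
gripper_force: 5.2
```

Converted, 0.001 m is 0.016.

Emit:
jog_arm --moves '[[[0, 0, 0, 0.016, 0]]]'

```text
clock: 6.05
tcp_pos: [0.5242, 0.05, 0.1132]
eef_rot: [0.0, 0.602, 0.799, 0.001]
force: [-1.6, -0.1, 11.6]
opening: 0.0003
gripper_force: 5.9
```

```bash
python3 st.py
```

```text
t 6.05 p [0.5242 0.05   0.1132] yaw_y 0.2788 zax [ 0.001  0.001 -1.   ] F [-1.62 -0.13 11.55]
```

Blue turns stiff at z about 0.1145 (roughly 16 mm of stroke), where the force jumps from 2.4 to about 10 N. Blue is the faulty one, so I stop here and retract to test green.

Converted, -0.03 m is -0.48, -0.029 m is -0.464.

Emit:
jog_arm --moves '[[[0, 0, 0, -0.08, 0], [0, 0, 0, -0.32, 0], [0, 0, 0, -0.352, 0], [0, -0.48, 0.032, 0, 0], [0, -0.48, 0.032, 0, 0], [0, -0.464, -0.016, 0, 0], [0, 0, 0, 0.16, 0], [0, 0, 0, 0.16, 0], [0, 0, 0, 0, 0]]]'

```text
clock: 7.18
tcp_pos: [0.5496, -0.0331, 0.1375]
eef_rot: [-0.002, 0.601, 0.799, -0.001]
force: [-0.4, 0.3, 0.3]
opening: 0.0001
gripper_force: 0.0
```

```bash
python3 st.py 0.551 -0.0345 0.131
```

```text
t 7.175 p [ 0.5496 -0.0331  0.1375] yaw_y 0.2812 zax [-0.003  0.001 -1.   ] F [-0.35  0.29  0.3 ]
move [-0.0017  0.001   0.0065]
```

Converted, 0.003 m is 0.048, 0.002 m is 0.032.

Emit:
jog_arm --moves '[[[0, -0.024, 0.016, 0.048, 0], [0, 0, 0, 0.048, 0], [0, 0, 0, 0.032, 0], [0, 0, 0, 0.024, 0], [0, 0, 0, 0.024, 0], [0, 0, 0, 0.024, 0]]]'

```text
clock: 7.92
tcp_pos: [0.5526, -0.036, 0.1269]
eef_rot: [0.0, 0.602, 0.799, 0.0]
force: [0.3, 0.0, 2.6]
opening: 0.0007
gripper_force: 1.4
```

Emit:
jog_arm --moves '[[[0, 0, 0, 0.024, 0], [0, 0, 0, 0.024, 0], [0, 0, 0, 0.024, 0], [0, 0, 0, 0.024, 0], [0, 0, 0, 0.024, 0]]]'

```text
clock: 8.55
tcp_pos: [0.5524, -0.0359, 0.119]
eef_rot: [0.0, 0.602, 0.799, 0.0]
force: [-0.6, 0.0, 2.8]
opening: 0.0003
gripper_force: 1.4
```

```bash
python3 st.py
```

```text
t 8.55 p [ 0.5524 -0.0359  0.119 ] yaw_y 0.279 zax [ 0.  0. -1.] F [-0.61  0.02  2.79]
```

Converted, 0.001 m is 0.016.

Emit:
jog_arm --moves '[[[0, 0, 0, 0.016, 0], [0, 0, 0, 0.016, 0]]]'

```text
clock: 8.8
tcp_pos: [0.5523, -0.0359, 0.117]
eef_rot: [0.0, 0.602, 0.799, 0.0]
force: [0.7, 0.4, 3.3]
opening: 0.0002
gripper_force: 1.4
```

Emit:
jog_arm --moves '[[[0, 0, 0, 0.016, 0]]]'

```text
clock: 8.93
tcp_pos: [0.5523, -0.0359, 0.116]
eef_rot: [0.0, 0.602, 0.799, 0.0]
force: [-0.3, -0.4, 3.1]
opening: 0.0002
gripper_force: 1.4
```

Emit:
jog_arm --moves '[[[0, 0, 0, 0.016, 0]]]'

```text
clock: 9.05
tcp_pos: [0.5523, -0.0359, 0.115]
eef_rot: [0.0, 0.602, 0.799, 0.0]
force: [-0.5, 0.2, 3.2]
opening: 0.0005
gripper_force: 1.4
```

Emit:
jog_arm --moves '[[[0, 0, 0, 0.016, 0]]]'

```text
clock: 9.18
tcp_pos: [0.5523, -0.0359, 0.114]
eef_rot: [0.0, 0.602, 0.799, 0.0]
force: [-0.6, -0.7, 2.6]
opening: 0.0006
gripper_force: 1.4
```

Emit:
jog_arm --moves '[[[0, 0, 0, 0.016, 0], [0, 0, 0, 0.016, 0], [0, 0, 0, 0.016, 0]]]'

```text
clock: 9.55
tcp_pos: [0.5523, -0.0359, 0.111]
eef_rot: [0.0, 0.602, 0.799, 0.0]
force: [-0.2, -0.8, 2.6]
opening: 0.0005
gripper_force: 1.4
```

Emit:
jog_arm --moves '[[[0, 0, 0, 0.024, 0], [0, 0, 0, 0.024, 0], [0, 0, 0, 0.024, 0], [0, 0, 0, 0.024, 0]]]'

```text
clock: 10.05
tcp_pos: [0.5523, -0.0359, 0.1049]
eef_rot: [-0.0, 0.602, 0.799, 0.0]
force: [0.7, 0.5, 2.2]
opening: 0.0001
gripper_force: 1.4
```

Emit:
jog_arm --moves '[[[0, 0, 0, 0.016, 0], [0, 0, 0, 0.016, 0], [0, 0, 0, 0.016, 0], [0, 0, 0, 0.016, 0]]]'

```text
clock: 10.55
tcp_pos: [0.5523, -0.0359, 0.101]
eef_rot: [-0.0, 0.602, 0.799, 0.0]
force: [0.2, -0.0, 3.1]
opening: 0.001
gripper_force: 1.4
```

Green runs freely past 29 mm, so it is the sound one. I'll go home in small steps.

Converted, 0.001 m is 0.016.

Emit:
jog_arm --moves '[[[0, 0, 0, 0.016, 0], [0, 0, 0, 0.016, 0]]]'

```text
clock: 10.8
tcp_pos: [0.5523, -0.036, 0.099]
eef_rot: [-0.0, 0.602, 0.799, 0.0]
force: [0.4, -0.4, 3.6]
opening: 0.0008
gripper_force: 1.4
```

Emit:
jog_arm --moves '[[[0, 0, 0, 0.016, 0]]]'

```text
clock: 10.92
tcp_pos: [0.5523, -0.0359, 0.098]
eef_rot: [0.0, 0.602, 0.799, 0.0]
force: [0.3, 0.2, 5.1]
opening: 0.0006
gripper_force: 2.2
```

Emit:
jog_arm --moves '[[[0, 0, 0, 0.008, 0]]]'

```text
clock: 11.05
tcp_pos: [0.5524, -0.0359, 0.0977]
eef_rot: [-0.0, 0.602, 0.799, 0.0]
force: [-1.3, -0.6, 5.4]
opening: 0.0003
gripper_force: 2.8
```

Emit:
jog_arm --moves '[[[0, 0, 0, 0.008, 0]]]'

```text
clock: 11.18
tcp_pos: [0.5524, -0.0359, 0.0974]
eef_rot: [0.0, 0.602, 0.799, 0.0]
force: [-0.3, 0.4, 6.6]
opening: 0.0004
gripper_force: 3.4
```

Converted, -0.06 m is -0.96, -0.05 m is -0.8.

Emit:
jog_arm --moves '[[[0, 0, 0, -0.064, 0], [0, 0, 0, -0.32, 0], [0, 0, 0, -0.8, 0], [0.085, -0.8, 0, -0.8, 0], [0.085, -0.96, 0, 0, 0], [0.085, -0.96, 0, 0, 0], [0.085, 0, 0, 0, 0]]]'

```text
clock: 12.05
tcp_pos: [0.5964, -0.2003, 0.215]
eef_rot: [0.001, 0.605, 0.796, -0.002]
force: [-0.3, 1.2, -0.4]
opening: 0.0324
gripper_force: 0.0
```

```bash
python3 - <<'E'
from h import *
for c in ("scene","top"):
    im=robot.read_camera(c); cv2.imwrite(f"pics/{c}1.png",im)
a=cv2.imread("pics/scene1.png")[200:290,265:375]; b=cv2.imread("pics/top1.png")[222:292,270:370]
cv2.imwrite("pics/crop1.png",np.vstack([cv2.resize(a,None,fx=3.6,fy=3.6,interpolation=3),cv2.resize(b,(396,277),interpolation=3)]))
for c in ("scene","top"):
    hsv=cv2.cvtColor(cv2.imread(f"pics/{c}1.png"),cv2.COLOR_BGR2HSV)
    for n,lo,hi in (("b",100,125),("g",55,80)):
        m=cv2.inRange(hsv,(lo,130,60),(hi,255,255)); k,_,st,ce=cv2.connectedComponentsWithStats(m)
        for j in range(1,k):
            if 20<st[j][4]<500 and 280<ce[j][0]<350 and 200<ce[j][1]<270: print(c,n,st[j],ce[j].round(1))
E
```

```text
scene b [327 214  14  11 132] [333.5 218.9]
scene b [328 232  13   4  22] [334.2 234.1]
scene g [290 237  15  12 140] [297.4 242.2]
top b [295 253  12  11 103] [300.7 258. ]
top g [331 242  10  10  80] [335.7 246.6]
```

View pics/crop1.png

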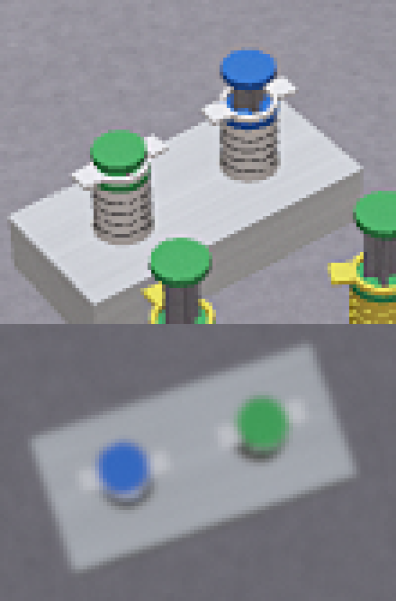

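Green is down at home and blue stands part-way, both upright in the holder (blue disc at scene (333,219), green at (297,242)). Next I grasp the blue barrel across its ears.

Converted, 0.07 rad / 6.2832 = 0.0111.

Emit:
jog_arm --moves '[[[0.085, 0, 0, 0, 0.0111], [0.085, 0, 0, 0, 0]]]'

```text
clock: 12.4
tcp_pos: [0.5974, -0.1915, 0.2148]
eef_rot: [-0.001, 0.628, 0.778, 0.0]
force: [-0.0, -0.1, 0.1]
opening: 0.0604
gripper_force: 0.0
```

```bash
python3 st.py 0.523 0.051 0.2
```

```text
t 12.4 p [ 0.5974 -0.1915  0.2148] yaw_y 0.2126 zax [-0.001  0.001 -1.   ] F [-0.01 -0.05  0.12]
move [ 0.2527 -0.0215  0.0152]
```

Converted, 0.05 m is 0.8, 0.01 m is 0.16.

Emit:
jog_arm --moves '[[[0.085, 0.8, -0.064, 0, 0], [0.085, 0.8, -0.064, 0, 0], [0.085, 0.8, -0.064, 0, 0], [0.085, 0.8, -0.064, 0, 0], [0.085, 0.8, -0.064, 0.16, 0], [0.085, 0.032, -0.016, 0.08, 0], [0.085, 0, 0, 0, 0], [0.085, 0, 0, 0, 0]]]'

```text
clock: 13.4
tcp_pos: [0.525, 0.0471, 0.2005]
eef_rot: [0.0, 0.63, 0.777, 0.0]
force: [-0.9, -0.2, 0.4]
opening: 0.0848
gripper_force: 0.0
```

```bash
python3 st.py 0.523 0.051 0.057
```

```text
t 13.4 p [0.525  0.0471 0.2005] yaw_y 0.2074 zax [ 0.001 -0.    -1.   ] F [-0.87 -0.2   0.41]
move [ 0.0043 -0.0013  0.1435]
```

Converted, 0.03 m is 0.48, 0.02 m is 0.32.

Emit:
jog_arm --moves '[[[0.085, 0.064, -0.016, 0.48, 0], [0.085, 0, 0, 0.48, 0], [0.085, 0, 0, 0.48, 0], [0.085, 0, 0, 0.32, 0], [0.085, 0, 0, 0.16, 0], [0.085, 0, 0, 0.16, 0], [0.085, 0, 0, 0.16, 0], [0.085, 0, 0, 0.056, 0], [0.085, 0, 0, 0, 0]]]'

```text
clock: 14.52
tcp_pos: [0.5229, 0.0521, 0.0567]
eef_rot: [-0.0, 0.629, 0.777, 0.0]
force: [-0.0, 0.8, 0.5]
opening: 0.0848
gripper_force: 0.0
```

```bash
python3 st.py 0.523 0.051 0.057
```

```text
t 14.525 p [0.5229 0.0521 0.0567] yaw_y 0.2091 zax [-0.  0. -1.] F [-0.    0.83  0.47]
move [-0.0011 -0.0001 -0.0003]
```

Converted, -0.001 m is -0.016.

Emit:
jog_arm --moves '[[[0.06, -0.016, 0, 0, 0], [0.05, 0, 0, 0, 0], [0.04, 0, 0, 0, 0], [0.036, 0, 0, 0, 0], [0.034, 0, 0, 0, 0], [0.02, 0, 0, 0, 0], [0.02, 0, 0, 0, 0], [0.02, 0, 0, 0, 0]]]'

```text
clock: 15.52
tcp_pos: [0.523, 0.0511, 0.0567]
eef_rot: [-0.0, 0.629, 0.777, 0.0]
force: [0.1, -0.5, 0.2]
opening: 0.0324
gripper_force: 30.0
```

```bash
python3 st.py
```

```text
t 15.525 p [0.523  0.0511 0.0567] yaw_y 0.209 zax [-0.  0. -1.] F [ 0.07 -0.46  0.18]
```

Converted, -0.03 m is -0.48, -0.01 m is -0.16.

Emit:
jog_arm --moves '[[[0.02, 0, 0, -0.064, 0], [0.02, 0, 0, -0.096, 0], [0.02, 0, 0, -0.16, 0], [0.02, 0, 0, -0.16, 0], [0.02, 0, 0, -0.16, 0], [0.02, 0, 0, -0.32, 0], [0.02, 0, 0, -0.48, 0], [0.02, 0, 0, 0, 0]]]'

```text
clock: 16.52
tcp_pos: [0.5248, 0.0513, 0.1491]
eef_rot: [0.002, 0.63, 0.777, 0.002]
force: [-0.1, -0.8, -3.4]
opening: 0.0323
gripper_force: 30.0
```

```bash
python3 st.py 0.533 0.306 0.147
```

```text
t 16.525 p [0.5248 0.0513 0.1491] yaw_y 0.2089 zax [ 0.005  0.002 -1.   ] F [-0.06 -0.83 -3.37]
move [0.2475 0.0608 0.0025]
```

Converted, 0.04 m is 0.64, 0.03 m is 0.48.

Emit:
jog_arm --moves '[[[0.02, 0.24, 0.064, 0, 0], [0.02, 0.48, 0.128, 0, 0], [0.02, 0.64, 0.16, 0, 0], [0.02, 0.64, 0.16, 0, 0], [0.02, 0.64, 0.16, 0, 0], [0.02, 0.64, 0.16, 0, 0], [0.02, 0.48, 0.128, 0, 0], [0.02, 0.2, 0, 0, 0], [0.02, 0, 0, 0, 0], [0.02, 0, 0, 0, 0]]]'

```text
clock: 17.77
tcp_pos: [0.5304, 0.3037, 0.1464]
eef_rot: [0.0, 0.63, 0.776, -0.001]
force: [-0.7, 0.5, -2.8]
opening: 0.032
gripper_force: 30.0
```

```bash
python3 st.py 0.533 0.306 0.0517;python3 - <<'E'
from h import *
for c in ("scene","top"):
    im=robot.read_camera(c); cv2.imwrite(f"pics/{c}2.png",im)
cv2.imwrite("pics/crop2.png",cv2.resize(cv2.imread("pics/scene2.png")[130:290,270:500],None,fx=3,fy=3,interpolation=3))
E
```

```text
t 17.775 p [0.5304 0.3037 0.1464] yaw_y 0.2069 zax [-0.001 -0.001 -1.   ] F [-0.71  0.47 -2.81]
move [0.0019 0.0031 0.0947]
```

View pics/crop2.png

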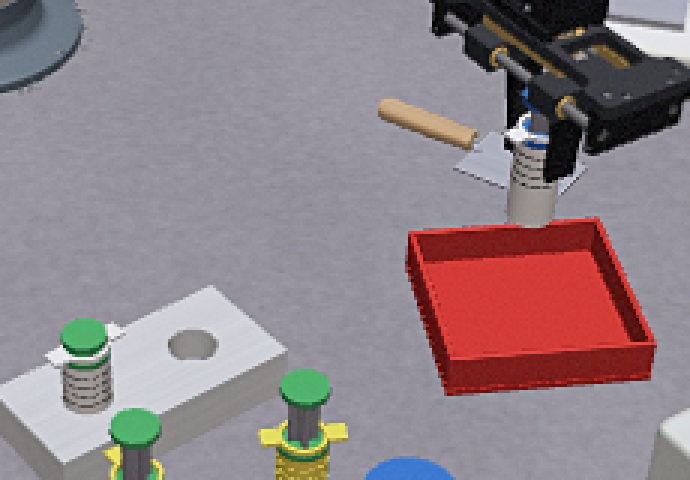

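Blue is held upright above the tray with its plunger still part-way, hole 0 is empty, and green is undisturbed. I'll lower it gently.

Converted, 0.02 m is 0.32, 0.005 m is 0.08.

Emit:
jog_arm --moves '[[[0.02, 0, 0, 0.16, 0], [0.02, 0, 0, 0.32, 0], [0.02, 0, 0, 0.32, 0], [0.02, 0, 0, 0.32, 0], [0.02, 0, 0, 0.16, 0], [0.02, 0, 0, 0.08, 0], [0.02, 0, 0, 0.048, 0], [0.02, 0, 0, 0, 0]]]'

```text
clock: 18.88
tcp_pos: [0.5306, 0.3058, 0.0591]
eef_rot: [0.0, 0.629, 0.777, 0.0]
force: [0.8, -0.4, -3.5]
opening: 0.0323
gripper_force: 30.0
```

Emit:
jog_arm --moves '[[[0.02, 0, 0, 0.032, 0], [0.02, 0, 0, 0.016, 0], [0.02, 0, 0, 0.016, 0], [0.02, 0, 0, 0, 0]]]'

```text
clock: 19.38
tcp_pos: [0.5304, 0.3057, 0.0547]
eef_rot: [-0.0, 0.63, 0.777, -0.0]
force: [-0.6, 0.0, -3.1]
opening: 0.0321
gripper_force: 30.0
```

Converted, 0.001 m is 0.016.

Emit:
jog_arm --moves '[[[0.02, 0, 0, 0.016, 0], [0.02, 0, 0, 0.016, 0]]]'

```text
clock: 19.62
tcp_pos: [0.5304, 0.3057, 0.0527]
eef_rot: [-0.0, 0.629, 0.777, 0.0]
force: [0.3, 0.1, -2.4]
opening: 0.0324
gripper_force: 30.0
```

Emit:
jog_arm --moves '[[[0.02, 0, 0, 0.008, 0], [0.02, 0, 0, 0, 0]]]'

```text
clock: 19.88
tcp_pos: [0.5304, 0.3057, 0.0522]
eef_rot: [-0.0, 0.629, 0.777, -0.0]
force: [0.0, -0.1, -2.9]
opening: 0.0324
gripper_force: 30.0
```

Emit:
jog_arm --moves '[[[0.02, 0, 0, 0.008, 0], [0.02, 0, 0, 0, 0]]]'

```text
clock: 20.12
tcp_pos: [0.5304, 0.3057, 0.0518]
eef_rot: [-0.0, 0.629, 0.777, 0.0]
force: [0.1, -0.2, -2.4]
opening: 0.0321
gripper_force: 30.0
```

Converted, 0.0005 m is 0.008.

Emit:
jog_arm --moves '[[[0.02, 0, 0, 0.008, 0], [0.02, 0, 0, 0, 0]]]'

```text
clock: 20.38
tcp_pos: [0.5304, 0.3057, 0.0517]
eef_rot: [-0.0, 0.629, 0.777, 0.0]
force: [-2.0, -1.4, 2.2]
opening: 0.0325
gripper_force: 30.0
```

Emit:
jog_arm --moves '[[[0.02, 0, 0, 0.008, 0], [0.02, 0, 0, 0, 0]]]'

```text
clock: 20.62
tcp_pos: [0.5305, 0.3058, 0.0517]
eef_rot: [-0.0, 0.629, 0.777, 0.0]
force: [-3.4, -1.1, 6.4]
opening: 0.0324
gripper_force: 30.0
```

The foot touched the tray floor at the predicted height. I'll release slowly, then rise.

Converted, -0.0005 m is -0.008.

Emit:
jog_arm --moves '[[[0.02, 0, 0, -0.008, 0], [0.033, 0, 0, 0, 0], [0.036, 0, 0, 0, 0], [0.04, 0, 0, 0, 0], [0.05, 0, 0, 0, 0], [0.07, 0, 0, 0, 0], [0.085, 0, 0, 0, 0], [0.085, 0, 0, 0, 0], [0.085, 0, 0, 0, 0]]]'

```text
clock: 21.75
tcp_pos: [0.5304, 0.3057, 0.0513]
eef_rot: [-0.0, 0.629, 0.777, 0.0]
force: [-0.0, -0.6, 0.1]
opening: 0.0808
gripper_force: 0.0
```

Emit:
jog_arm --moves '[[[0.085, 0, 0, -0.16, 0], [0.085, 0, 0, -0.48, 0], [0.085, 0, 0, -0.8, 0], [0.085, 0, 0, -0.8, 0], [0.085, 0.48, 0, -0.8, 0], [0.085, 0.96, 0, 0, 0], [0.085, 0.96, 0, 0, 0], [0.085, 0, 0, 0, 0]]]'

```text
clock: 22.75
tcp_pos: [0.4952, 0.4591, 0.2411]
eef_rot: [-0.002, 0.626, 0.78, 0.001]
force: [-0.2, -0.9, 0.3]
opening: 0.0851
gripper_force: 0.0
```

```bash
python3 - <<'E'
from h import *
ims=[]
for c in ("scene","top"):
    im=robot.read_camera(c); cv2.imwrite(f"pics/{c}3.png",im); ims.append(im)
cv2.imwrite("pics/crop3.png",np.vstack([cv2.resize(ims[0][180:320,240:510],(600,311),interpolation=3),cv2.resize(ims[1][180:310,150:400],(600,280),interpolation=3)]))
E
```

```text
(no output)
```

View pics/crop3.png

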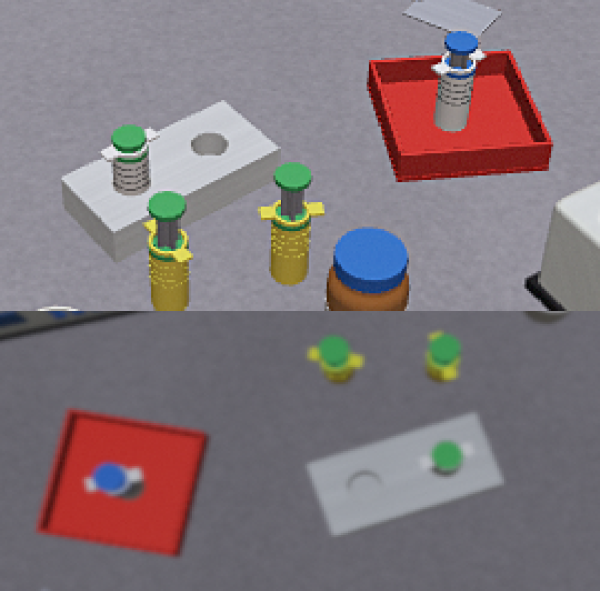

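Blue stands upright in the tray with its plunger part-way, at scene about (447,217). Green is home in its hole and nothing else has moved, so I'll hand it in.

Emit:
jog_arm --moves '[[[0.085, 0, 0, 0, 0], [0.085, 0, 0, 0, 0]]]' --lines "1,1"

```text
clock: 23.1
```

```bash
python3 -c "
from cell import robot
print(robot.sign_off())"
```

```text
the job is handed in; nothing more can be done
None
```

The job is handed in at 23 s, with no verdict returned: green ran freely and stands pushed home in its hole, while blue went stiff at about 16 mm (most force read 11.6 N) and now stands upright in the red tray with its plunger part-way.

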